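# Register a hub carrier and build its bearing stack

### The job

On the garage bench, slide the hub carrier across the fixture plate until two of its edges sit flush against both stop bars. Then build up its spindle: the wide thrust washer first, the narrow spacer sleeve next, the ball bearing last, each lowered fully home (not dropped) and flat on the one below, with the carrier still flush against both stops at the end. Leave the impact driver, black housing, socket and wrench alone.

Things in the scene. Friction and masses are not known exactly. Their poses are not given: they have to be found in the camera images.
- fixture: fixed dark steel plate 180 x 180 x 10 mm with two bright stop bars 16 mm high above it. Origin: centre of the plate's underside, z up. One bar along its +x edge (inner face at x = +70 mm, y -75 to +75), the other along its +y edge (inner face at y = +70 mm, x -70 to +60)
- corner (a point): point on the plate's top surface where the two stops' inner faces would meet (fixture x = y = +70 mm, z = 10 mm)
- carrier: loose hub carrier, 0.7 kg: square aluminium flange 90 x 90 x 20 mm with a central upright steel spindle, lying on the plate short of both stops, slightly turned. Origin: centre of its underside; z up, x and y square to its sides. Spindle 20 mm diameter, 52 mm above the flange, top 8 mm tapered to 10 mm. Registered: origin at fixture x = y = +25 mm, axes parallel to the fixture's
- spindle_tip (a point): centre of the spindle's top end, 72 mm above the flange's underside
- washer: thick steel thrust washer, the widest and flattest ring, lying flat on the bench: outer diameter 60 mm, bore 26 mm, 10 mm thick. Origin: centre of its underside, z along its axis
- sleeve: steel spacer sleeve, the narrowest and tallest ring, standing upright on the bench: outer diameter 36 mm, bore 26 mm, 20 mm high. Origin: centre of its underside, z along its axis
- bearing: ball bearing with steel outer and inner races and a dark seal between, lying flat on the bench: outer diameter 46 mm, bore 26 mm, 14 mm thick. Origin: centre of its underside, z along its axis
- driver: bystander: red and black cordless impact driver standing on its battery, about 180 mm long and 205 mm high. Origin: centre of its underside
- housing: bystander: open black plastic cup with four lugs, 86 mm across the lugs, 90 mm high. Origin: centre of its underside
- socket: bystander: steel deep socket standing upright, 32 mm in diameter, 80 mm high. Origin: centre of its underside
- wrench: bystander: steel wrench about 190 mm long lying on the bench. Origin: its underside near mid-length; x along its length
Things that resemble listed ones, but are neither listed nor needed, are in the scene too. There is more than one size of the carrier; the one meant has the size given above.

How it is judged:
On the way, in this order (a step that is already met when the one before it is completed fails the run):
1. the carrier is registered flush against both stops (x of carrier in the frame of fixture between 0.022 and 0.028 m and y of carrier in the frame of fixture between 0.022 and 0.028 m and angle between the x axis of carrier and the x axis of fixture, either way round below 0.04 rad and z of carrier in the frame of fixture below 0.0125 m and angle between carrier's own z axis and vertical below 0.04 rad), for 0.2 s.
2. the thrust washer is fully home on the spindle (z of washer in the frame of carrier between 0.0175 and 0.0225 m and horizontal distance between washer and carrier below 0.006 m and angle between washer's own z axis and vertical below 0.08 rad), for 0.2 s.
3. the spacer sleeve is fully home on the spindle (z of sleeve in the frame of carrier between 0.0275 and 0.0325 m and horizontal distance between sleeve and carrier below 0.006 m and angle between sleeve's own z axis and vertical below 0.08 rad), for 0.2 s.
4. the ball bearing is fully home on the spindle (z of bearing in the frame of carrier between 0.0475 and 0.0525 m and horizontal distance between bearing and carrier below 0.006 m and angle between bearing's own z axis and vertical below 0.08 rad), for 0.2 s.
At the end, for the whole second after the job is handed in: Carrier flat on the plate, within 3 mm of both stops and parallel within 0.04 rad; undersides of washer, sleeve and bearing 20, 30 and 50 mm above the carrier's underside (within 2.5 mm), each within 6 mm of the spindle axis and flat within 0.08 rad; all at rest (all of step 1 and all of step 2 and all of step 3 and all of step 4 and linear speed of each of carrier, washer, sleeve, bearing below 0.02 m/s); the robot touches nothing.
It fails at once if a ring is dropped down the spindle (faster than 0.7 m/s) ((linear speed of washer above 0.7 m/s and horizontal distance between washer and carrier below 0.015 m and z of washer in the frame of carrier below 0.075 m) or (linear speed of sleeve above 0.7 m/s and horizontal distance between sleeve and carrier below 0.015 m and z of sleeve in the frame of carrier below 0.075 m) or (linear speed of bearing above 0.7 m/s and horizontal distance between bearing and carrier below 0.015 m and z of bearing in the frame of carrier below 0.075 m)).
It fails at once if the impact driver is moved more than 30 mm or tipped over (distance of driver from where it was at the start of the episode above 0.03 m or angle between driver's own z axis and vertical above 0.5 rad).
It fails at once if the plastic housing is moved more than 30 mm or tipped over (distance of housing from where it was at the start of the episode above 0.03 m or angle between housing's own z axis and vertical above 0.5 rad).
It fails at once if the deep socket is moved more than 30 mm or tipped over (distance of socket from where it was at the start of the episode above 0.03 m or angle between socket's own z axis and vertical above 0.5 rad).
It fails at once if the wrench is moved more than 30 mm (distance of wrench from where it was at the start of the episode above 0.03 m).
It also fails if it takes over 72 s, if anything falls off the work surface, if the arm or the gripper's body presses on something with over 40 N, if the wrist force passes 120 N, or if a joint passes its speed limit or range.

### The arm

A 6-joint arm with a two-finger parallel gripper is mounted at the origin on the work surface. World frame = base frame: x ahead of the robot, y to its left, z up, the work surface at z = 0. Lengths are in m, angles in rad, forces in N, time in s.
With the tool pointing down it reaches from about 0.225 to 0.725 m from the base axis. Payload 3.1 kg.
Tool frame: the origin (TCP) lies between the finger pads; the fingertips stand 25 mm ahead of it and the grasp point (between the pads) lies 6 mm ahead of it (env.tips_ahead is the distance from the TCP to the fingertips, in m); z points along the fingers, y is the line along which they close (so a half turn about z gives the same grasp; the last joint's range is limited). The gripper opens to 85 mm and grips with 20 to 120 N. Pads are 22 mm wide; open, the fingers measure 114 mm over their backs; the gripper's body (76 mm by 85 mm) begins 54 mm behind the grasp point. The pads swing forward as they close: fully open they stand 13 mm farther back than shut.
Start: joints at [1.124, 0.048, 0.099, 1.622, 0, 1.443], TCP at [0.165, 0.499, 0.256] pointing down, gripper open.
Joint ranges: [-2.91, 2.91], [-0.99, 1.94], [-1.21, 1.42], [-2.12, 2.29], [-1.49, 1.47], [-3.14, 3.14]. Speed limits (rad/s): [2.79, 2.79, 3.14, 3.14, 3.14, 3.14].

### API

Orientations are given as a unit quaternion [w, x, y, z].
In Python, from cell import env gives the robot as it stands.
- The arm moves only by the shell command python3 -m jog 'ROWS' [FORCE]. ROWS is JSON, a list of rows, each a list of 7 numbers: the turn, a rotation vector about the tool's x, y, z scaled (see below), then the shift along the tool's x, y, z scaled (see below), then the opening, from 0 (shut) to 1 (fully open). In form: [[rx, ry, rz, tx, ty, tz, claw], ...]. A call has 1 to 8 rows; each row is the pose to reach, as a shift and turn from the pose commanded when the call began, along the tool's axes at that moment, turning the shorter way round; what a row does not reach only later rows make up. The controller multiplies each number of a shift by 250 mm and each number of a turn by pi rad. A row lasts 1/8 s, in which the tool goes at most 62.5 mm and 10.7 degrees, less where a joint would pass 70% of its speed; a pose out of reach is approached as far as the arm can. A call with a number of a shift or a turn outside -1 to 1 is refused whole. A call with a gripper value outside its range is refused whole. The fingers move at their own pace and stop on an object; FORCE is the grip in N (left out, the last holds). Time passes only in rows, so rows that repeat a pose let the fingers close. It gives the time, the measured TCP pose, the force, the opening and the grip force at its end, in the units of the state.
- env.get_state(): the state, without advancing time (a new reading comes with each control period).
- env.camera(name): name is "side" or "top"; returns the picture (384x512x3 uint8, blue, green, red); there is no depth.
- env.get_calibration(name): a dict with "vfov" (degrees; the focal length in pixels is half the picture's height over the tangent of half this angle, whatever the lens; pixels are square), "cx", "cy" (the principal point, pixels), "k1" (the pictures are not rectified: a ray, as slopes to the right and down, at radius r is drawn at 1 + k1 r^2 times it, then the intrinsics apply), "camera_from_world" (4x4, takes a point from world to camera coordinates). Camera axes: x right, y up, looking along -z (the intrinsics and any distortion apply to the point x, -y, -z); pixel columns grow to the right and rows downward; lengths in m; the calibration is good to about 2 mm. A picture is of the moment at which its call begins. get_calibration takes no time and is no camera call.
- env.job_done(): hands the job in; it is judged then, once.
The state is a dict: "clock": time; "joints": joint angles; "joint_vel": joint speeds; "joint_torque": joint torques, N m; "eef_pos": TCP position; "ee_rot": TCP orientation; "contact_force": force on the tool from outside, world axes, zero at the start; "torque": the same for the moment, N m; "grip_width": opening from 0.0 (shut) to 1.0 (fully open); "finger_force": force on a finger pad.
Only numpy, scipy, OpenCV 4.12 (cv2) and the standard library are available. Lean on these libraries where they do the work, as an engineer would, in place of code of your own. Each camera call takes 0.05 s, during which the arm holds its last target. There are 200 camera calls.

## Working session

There is one attempt and no reset: what is moved stays moved. The work goes in short steps, Python scripts to look and compute and a shell command to move; the robot and the scene stay as the last step left them, time stands still between calls to the robot, and variables do not carry over. Pictures are saved under pics/ and viewed, at most 10 in all, crops included, and the job is handed in when it is done.

```bash
ls; mkdir -p pics; python3 - <<'E'
from cell import env
import cv2
for n in("top","side"):
    cv2.imwrite(f"pics/{n}0.png",cv2.resize(env.camera(n),(800,600),interpolation=cv2.INTER_CUBIC))
    cv2.imwrite(f"pics/raw_{n}0.png",env.camera(n))
    c=env.get_calibration(n);print(c)
print(env.get_state())
E
```

```text
pics
{'vfov': 44.537320477664835, 'cx': 252.56781485468093, 'cy': 187.20083949743542, 'k1': -0.05193126751671352, 'camera_from_world': array([[ 7.72936146e-03, -9.99970036e-01,  4.29623195e-04,
         1.44957165e-02],
       [ 9.92834301e-01,  7.72543889e-03,  1.19249187e-01,
        -5.40353234e-01],
       [-1.19248933e-01, -4.95175425e-04,  9.92864264e-01,
        -1.38700404e+00],
       [ 0.00000000e+00,  0.00000000e+00,  0.00000000e+00,
         1.00000000e+00]])}
{'vfov': 43.46318631484597, 'cx': 256.5333992125119, 'cy': 202.25441045154773, 'k1': -0.14558330576461312, 'camera_from_world': array([[ 0.99513229, -0.09770809, -0.0128393 , -0.54017148],
       [ 0.07453819,  0.66104095,  0.74663841, -0.09837065],
       [-0.06446532, -0.74396101,  0.66510618, -1.34874848],
       [ 0.        ,  0.        ,  0.        ,  1.        ]])}
{'clock': 0.2, 'joints': array([1.12421101e+00, 4.85235361e-02, 9.81421043e-02, 1.62199417e+00,
       7.70962780e-06, 1.44300385e+00]), 'joint_vel': array([-4.31070881e-04, -2.75379266e-03,  5.08948606e-03, -8.01945234e-06,
        3.09149108e-04, -1.38404469e-03]), 'joint_torque': array([ 2.20393740e-03, -3.38759208e+01,  3.20022762e+01,  1.39341195e-02,
       -2.64617324e-05,  1.59373673e-05]), 'eef_pos': array([0.16439394, 0.49821588, 0.25550818]), 'ee_rot': array([-2.27367014e-04,  1.58722259e-01,  9.87322957e-01, -7.56203226e-04]), 'contact_force': array([ 0.34694148,  0.58979885, -0.9034453 ]), 'torque': array([-0.01042925, -0.00639168,  0.00340237]), 'finger_force': 0.0, 'grip_width': 1.000090890238549}
```

View pics/top0.png

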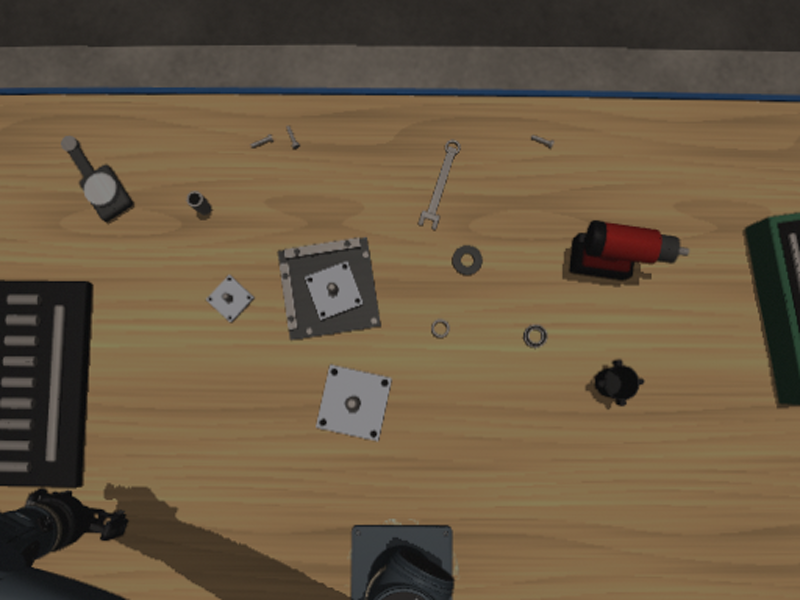

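View pics/side0.png

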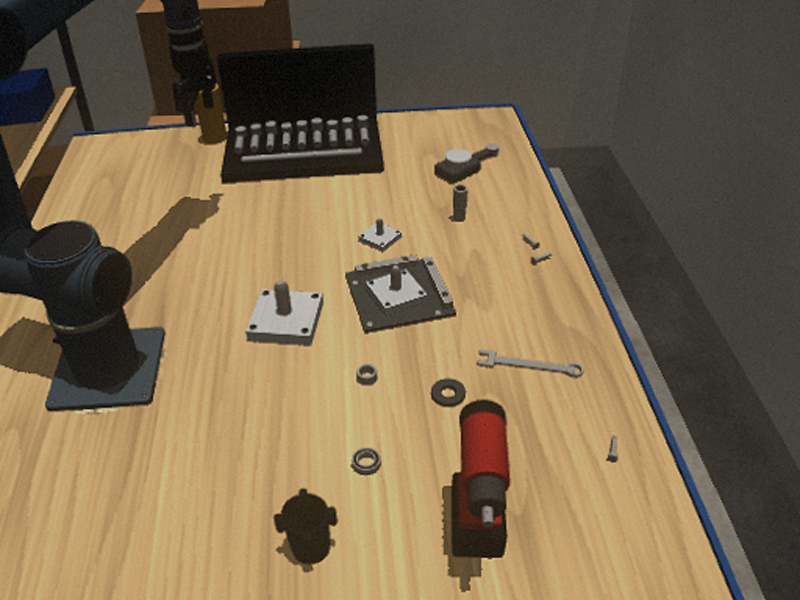

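Top view: fixture plate at (330,288), bars on its top (+x) and left (+y) sides. Carrier candidates: small bench one (230,298), the one on the plate (333,290), large bench one (354,402). The one on the plate fits by place and should measure 90 mm. Rings: washer (467,260), sleeve (440,329), bearing (535,336).

```bash
cat > h.py <<'E'
import numpy as np, cv2
from cell import env
def cam(n):
    c=env.get_calibration(n); f=192/np.tan(np.radians(c["vfov"]/2))
    K=np.array([[f,0,c["cx"]],[0,f,c["cy"]],[0,0,1]]); return K,np.array([c["k1"],0,0,0.]),c["camera_from_world"]
def ray(n,px):
    K,d,T=cam(n); u=cv2.undistortPoints(np.asarray(px,float).reshape(-1,1,2),K,d).reshape(-1,2)
    v=np.c_[u[:,0],-u[:,1],-np.ones(len(u))]@T[:3,:3]; return -T[:3,:3].T@T[:3,3],v
def onz(n,px,z):
    o,v=ray(n,px); return o+v*((z-o[2])/v[:,2])[:,None]
def proj(n,P):
    K,d,T=cam(n); P=np.atleast_2d(P); c=(P@T[:3,:3].T+T[:3,3])*[1,-1,-1]
    return cv2.projectPoints(c,np.zeros(3),np.zeros(3),K,d)[0].reshape(-1,2)
def yaw(q):
    w,x,y,z=q; return np.arctan2(2*(x*y+w*z),1-2*(y*y+z*z))
E
python3 - <<'E'
from h import *
t=cv2.imread("pics/raw_top0.png");s=cv2.imread("pics/raw_side0.png")
a=cv2.resize(t[145:250,130:270],(560,420),interpolation=cv2.INTER_CUBIC)
b=cv2.resize(t[150:230,270:360],(236,210),interpolation=cv2.INTER_CUBIC)
c=cv2.resize(s[220:310,215:305],(236,210),interpolation=cv2.INTER_CUBIC)
cv2.imwrite("pics/crop1.png",np.hstack([a,np.vstack([b,c])]))
hsv=cv2.cvtColor(t,cv2.COLOR_BGR2HSV)
# low-saturation regions of interest
m=((hsv[...,1]<70)).astype(np.uint8)
m[:75]=0;m[285:]=0
for c in cv2.findContours(m,0,2)[0]:
    if cv2.contourArea(c)>30:
        r=cv2.minAreaRect(c);print("lowsat",np.round(r[0],1),np.round(r[1],1),round(r[2],1),cv2.contourArea(c))
print("bright inside plate")
g=(hsv[...,2]>105)&(hsv[...,1]<70);m=np.zeros_like(m);m[150:220,175:245]=g[150:220,175:245]
for c in cv2.findContours(m,0,2)[0]:
    if cv2.contourArea(c)>15:
        r=cv2.minAreaRect(c);w=onz("top",cv2.boxPoints(r),.03);print(np.round(r[0],1),np.round(r[1],1),round(r[2],1));print(np.round(w,4))
E
```

```text
lowsat [226.1 257.2] [41.3 41.9] 12.5 1649.0
lowsat [394.9 244.6] [25.4 23.8] 41.2 466.5
lowsat [342. 215.] [14. 14.] 90.0 155.5
lowsat [281.5 209.5] [11. 11.] 90.0 96.0
lowsat [ 29. 232.] [104.  58.] 90.0 5728.0
lowsat [146.8 190.8] [21.9 22.6] 45.0 471.5
lowsat [298.5 166. ] [17.7 17.7] 45.0 247.0
lowsat [209.8 184.1] [58.2 58.6] 81.2 3263.0
lowsat [431.4 159.4] [17.4 16.1] 9.5 172.0
lowsat [385.9 159.4] [40.3 34.2] 8.1 469.5
lowsat [504.5 176. ] [70. 13.] 90.0 434.5
lowsat [126.8 129.8] [17.7  9.9] 45.0 127.0
lowsat [281.8 117.1] [11.7 57.9] 18.4 292.0
lowsat [ 59.1 111.6] [59.9 23.3] 56.3 858.0
bright inside plate
[186.4 207.1] [5.3 5.6] 76.0
[[0.484  0.2283 0.03  ]
 [0.4882 0.212  0.03  ]
 [0.4726 0.2077 0.03  ]
 [0.4684 0.224  0.03  ]]
[184.  189.8] [25.3  5.5] 81.9
[[0.5681 0.2412 0.03  ]
 [0.5706 0.2246 0.03  ]
 [0.4942 0.2119 0.03  ]
 [0.4917 0.2284 0.03  ]]
[213.2 185.6] [28.8 29.1] 69.4
[[0.5698 0.1957 0.03  ]
 [0.6019 0.1132 0.03  ]
 [0.5195 0.0812 0.03  ]
 [0.4878 0.1633 0.03  ]]
[181.5 172. ] [6. 5.] 90.0
[[0.5947 0.2435 0.03  ]
 [0.5948 0.2282 0.03  ]
 [0.5763 0.2278 0.03  ]
 [0.5762 0.243  0.03  ]]
[185.  161.5] [5. 6.] 90.0
[[0.6257 0.2352 0.03  ]
 [0.6258 0.2168 0.03  ]
 [0.6103 0.2164 0.03  ]
 [0.6102 0.2348 0.03  ]]
[205.  158.2] [ 5.5 31.6] 81.3
[[0.6292 0.2138 0.03  ]
 [0.6448 0.1184 0.03  ]
 [0.628  0.1156 0.03  ]
 [0.6124 0.2109 0.03  ]]
[226. 155.] [6. 6.] 90.0
[[0.6483 0.11   0.03  ]
 [0.6485 0.0917 0.03  ]
 [0.6298 0.0914 0.03  ]
 [0.6297 0.1097 0.03  ]]
```

View pics/crop1.png

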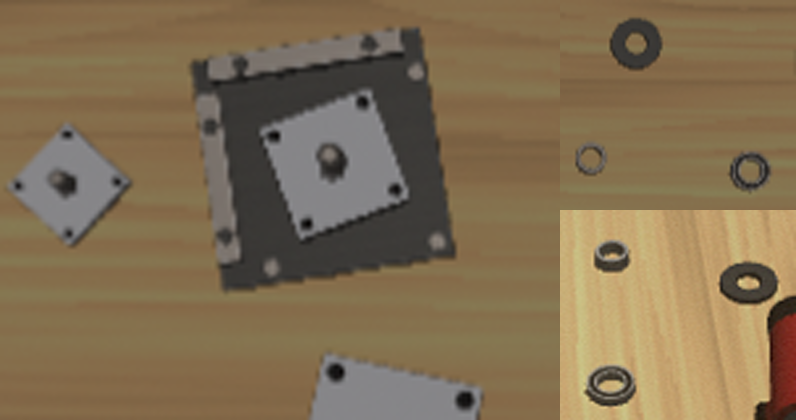

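Crop: the plate carrier's flange measures 88×88 mm at z=30 mm, so it is the 90 mm one (small one about 65 mm, big one about 125 mm). Washer is widest and flat, sleeve narrowest and tallest, bearing has a dark seal. Now precise positions.

```bash
cat > meas.py <<'E'
from h import *
def rings(t,s):
    out={}
    for n,img,Z in(("top",t,1),("side",s,0)):
        hsv=cv2.cvtColor(img,cv2.COLOR_BGR2HSV)
        m=(hsv[...,1]<85).astype(np.uint8)
        for k,(P,h) in R0.items():
            c0=proj(n,P)[0]
            for c in cv2.findContours(m,0,1)[0]:
                b=cv2.minEnclosingCircle(c)
                if np.hypot(*(b[0]-c0))<14 and cv2.contourArea(c)>40:
                    w=onz(n,c.reshape(-1,2),h); 
                    print(k,n,"centre",np.round(onz(n,[b[0]],h/2 if n=="side" else h)[0],4),"diam mm",round(2e3*cv2.minEnclosingCircle(w[:,:2].astype(np.float32))[1],1))
def line(n,p,q,z,img,lo,width=3):
    pass
E
python3 - <<'E'
import meas; from h import *
t=cv2.imread("pics/raw_top0.png");s=cv2.imread("pics/raw_side0.png")
R0=meas.R0={}
for k,px,h in(("washer",(298.5,166),.01),("sleeve",(281.5,209.5),.02),("bearing",(342,215),.014)):
    R0[k]=(onz("top",[px],h)[0],h)
meas.rings(t,s)
# plate silhouette, per-edge line fits
hsv=cv2.cvtColor(t,cv2.COLOR_BGR2HSV);m=((hsv[...,1]<70)).astype(np.uint8)
def edges(c,z,nm):
    box=cv2.boxPoints(cv2.minAreaRect(c));P=c.reshape(-1,2).astype(float)
    for i in range(4):
        a,b=box[i],box[(i+1)%4];d=(b-a)/np.linalg.norm(b-a);nrm=np.array([-d[1],d[0]])
        u=(P-a)@d;v=np.abs((P-a)@nrm);L=np.linalg.norm(b-a)
        q=P[(v<2.5)&(u>.12*L)&(u<.88*L)]
        cen=box.mean(0); o=(a+b)/2-cen;o/=np.linalg.norm(o)
        w=onz("top",q+0.5*o,z)[:,:2].astype(np.float32)
        l=cv2.fitLine(w,cv2.DIST_HUBER,0,.001,.001).ravel();
        ang=np.degrees(np.arctan2(l[1],l[0]))%90
        print(nm,"edge near",np.round(l[2:],4),"ang",round(ang,2),"side",np.round(o,1),len(q))
for c in cv2.findContours(m,0,1)[0]:
    if 3000<cv2.contourArea(c)<4000 and abs(cv2.minAreaRect(c)[0][0]-210)<10:
        edges(c,0.0,"plate z0"); edges(c,0.026,"plate z26")
mm=np.zeros_like(m);mm[165:212,193:236]=((hsv[...,2]>105)&(hsv[...,1]<70))[165:212,193:236]
c=max(cv2.findContours(mm,0,1)[0],key=cv2.contourArea);edges(c,.03,"carrier")
E
```

```text
washer top centre [ 0.6097 -0.1236  0.01  ] diam mm 59.6
sleeve top centre [ 0.4738 -0.0693  0.02  ] diam mm 36.0
bearing top centre [ 0.4606 -0.256   0.014 ] diam mm 48.0
washer side centre [ 0.6122 -0.1205  0.005 ] diam mm 59.8
sleeve side centre [ 0.4756 -0.0688  0.01  ] diam mm 49.0
bearing side centre [ 0.4619 -0.2544  0.007 ] diam mm 53.9
plate z0 edge near [0.6432 0.1668] ang 9.19 side [-0.2 -1. ] 44
plate z0 edge near [0.5682 0.062 ] ang 9.19 side [ 1.  -0.2] 44
plate z0 edge near [0.4616 0.1513] ang 9.16 side [0.2 1. ] 44
plate z0 edge near [0.5441 0.2412] ang 9.22 side [-1.   0.2] 44
plate z26 edge near [0.6383 0.1641] ang 9.19 side [-0.2 -1. ] 44
plate z26 edge near [0.5647 0.0612] ang 9.19 side [ 1.  -0.2] 44
plate z26 edge near [0.4599 0.1489] ang 9.16 side [0.2 1. ] 44
plate z26 edge near [0.541  0.2372] ang 9.22 side [-1.   0.2] 44
carrier edge near [0.5841 0.1592] ang 20.82 side [-0.4 -0.9] 25
carrier edge near [0.561  0.0972] ang 21.87 side [ 0.9 -0.4] 22
carrier edge near [0.5054 0.1173] ang 21.07 side [0.4 0.9] 21
carrier edge near [0.5293 0.1797] ang 20.43 side [-0.9  0.4] 22
```

```bash
cat > plan.py <<'E'
import sys; from h import *
from scipy.spatial.transform import Rotation as R
# usage: plan.py x y z yawdeg(of tool y) -> row numbers from the present measured pose
a=list(map(float,sys.argv[1:5])); s=env.get_state()
q=R.from_quat(np.roll(s["ee_rot"],-1)); Y=np.radians(a[3])
T=R.from_matrix(np.c_[[-np.sin(Y),np.cos(Y),0][0:0] or [-np.sin(Y)*0+np.cos(Y+np.pi/2),np.sin(Y+np.pi/2),0],[np.cos(Y),np.sin(Y),0],[0,0,-1]])
print("turn",np.round((q.inv()*T).as_rotvec()/np.pi,4),"shift",np.round(q.inv().apply(np.array(a[:3])-s["eef_pos"])/.25,4))
print(s["clock"],np.round(s["eef_pos"],4),np.round(s["joints"],2))
E
python3 plan.py .5448 .1383 .2 111.05
```

```text
turn [-5.000e-04 -2.000e-04 -2.184e-01] shift [-1.8962 -0.8899  0.223 ]
0.2 [0.1644 0.4982 0.2555] [1.12 0.05 0.1  1.62 0.   1.44]
```

```bash
python3 -m jog '[[0,0,-0.05,-0.2,-0.09,0,0.7],[0,0,-0.1,-0.4,-0.18,0,0.7],[0,0,-0.15,-0.6,-0.28,0,0.7],[0,0,-0.2184,-0.8,-0.37,0,0.7],[0,0,-0.2184,-0.95,-0.445,0.05,0.7],[0,0,-0.2184,-0.95,-0.445,0.05,0.7]]' 30; python3 plan.py .5448 .1383 .2 111.05
```

```text
clock: 0.95
eef_pos: [0.3566, 0.3161, 0.2424]
ee_rot: [-0.001, -0.18, 0.984, -0.001]
contact_force: [-0.6, -0.3, 0.7]
grip_width: 0.698
finger_force: 0.0
turn [-0.0004 -0.0007 -0.0018] shift [-0.4529 -0.9313  0.1696]
0.95 [0.3566 0.3161 0.2424] [ 0.58 -0.08 -0.05  1.6  -0.    0.22]
```

```bash
python3 -m jog '[[0,0,0,-0.11,-0.23,0.04,0.7],[0,0,0,-0.22,-0.46,0.08,0.7],[0,0,0,-0.33,-0.69,0.12,0.7],[0,0,0,-0.45,-0.93,0.17,0.7],[0,0,0,-0.45,-0.93,0.17,0.7],[0,0,0,-0.45,-0.93,0.3,0.7],[0,0,0,-0.45,-0.93,0.3,0.7]]'; python3 plan.py .5448 .1383 .07 111.05
python3 - <<'E'
from h import *
a=env.camera("side")[130:250,190:310];b=env.camera("top")[130:250,150:270]
cv2.imwrite("pics/c2.png",cv2.resize(np.hstack([a,b]),(800,400),interpolation=cv2.INTER_CUBIC))
E
```

```text
clock: 1.82
eef_pos: [0.541, 0.1428, 0.166]
ee_rot: [-0.003, -0.183, 0.983, 0.001]
contact_force: [0.1, 0.5, -0.3]
grip_width: 0.7
finger_force: 0.0
turn [ 0.0007 -0.0021  0.0003] shift [-0.0101 -0.0231  0.3838]
1.825 [0.541  0.1428 0.166 ] [ 0.14  0.14  0.02  1.46  0.   -0.23]
```

View pics/c2.png

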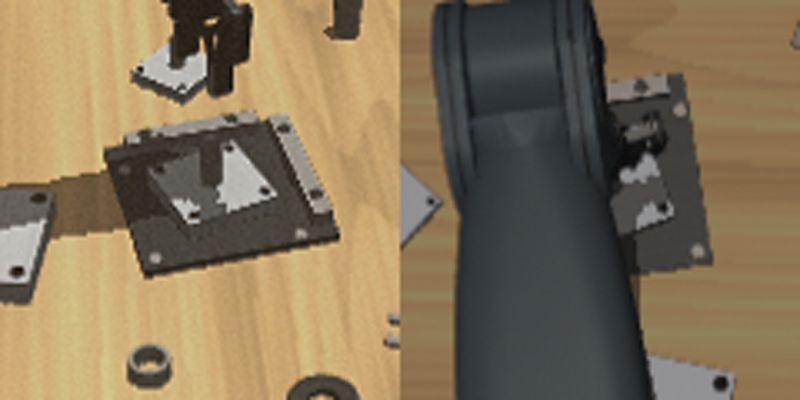

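Side view: gripper hovers above the spindle (spindle near (210,170) in the left crop). Settle and check the residual.

```bash
python3 -m jog '[[0,0,0,0,0,0.06,0.7],[0,0,0,0,0,0.06,0.7],[0,0,0,0,0,0.06,0.7]]'; python3 plan.py .5448 .1383 .07 111.05
```

```text
clock: 2.3
eef_pos: [0.5437, 0.142, 0.154]
ee_rot: [0.0, -0.183, 0.983, -0.0]
contact_force: [0.4, 0.6, 0.3]
grip_width: 0.703
finger_force: 0.0
turn [-0.      0.0001  0.0001] shift [ 0.0011 -0.0155  0.3362]
2.3 [0.5437 0.142  0.154 ] [ 0.14  0.14 -0.    1.43 -0.   -0.23]
```

```bash
python3 -m jog '[[0,0,0,0,-0.015,0.1,0.7],[0,0,0,0,-0.015,0.2,0.7],[0,0,0,0,-0.015,0.3,0.7],[0,0,0,0,-0.015,0.33,0.7],[0,0,0,0,-0.015,0.33,0.7],[0,0,0,0,-0.015,0.33,0.2],[0,0,0,0,-0.015,0.33,0],[0,0,0,0,-0.015,0.33,0]]' 50; python3 plan.py .5448 .1383 .07 99.2
```

```text
clock: 3.3
eef_pos: [0.5464, 0.1378, 0.0731]
ee_rot: [0.002, -0.182, 0.983, -0.001]
contact_force: [-0.1, -2.0, 4.4]
grip_width: 0.215
finger_force: 48.9
turn [-0.0007  0.0009  0.0657] shift [0.0055 0.0042 0.0122]
3.3 [0.5464 0.1378 0.0731] [ 0.13  0.18 -0.12  1.26 -0.   -0.24]
```

```bash
python3 -m jog '[[0,0,0.02,0,0,0,0],[0,0,0.04,0,0,0,0],[0,0,0.0655,0,0,0,0],[0,0,0.0655,0,0,0,0],[0,0,0.0655,0,0,0,0]]'; python3 plan.py .5735 .1791 .0731 99.2
```

```text
clock: 3.92
eef_pos: [0.5463, 0.1386, 0.073]
ee_rot: [0.002, -0.081, 0.997, 0.0]
contact_force: [0.1, -1.1, 5.8]
grip_width: 0.216
finger_force: 49.0
turn [-0.      0.001   0.0008] shift [-1.337e-01  1.423e-01  1.000e-04]
3.925 [0.5463 0.1386 0.073 ] [ 0.13  0.18 -0.12  1.26  0.   -0.03]
```

```bash
python3 -m jog '[[0,0,0,-0.03,0.03,0,0],[0,0,0,-0.06,0.06,0,0],[0,0,0,-0.09,0.09,0,0],[0,0,0,-0.11,0.11,0,0],[0,0,0,-0.12,0.12,0,0],[0,0,0,-0.12,0.12,0,0]]'; python3 plan.py .5735 .1791 .0731 99.2
```

```text
clock: 4.68
eef_pos: [0.5693, 0.1706, 0.073]
ee_rot: [-0.001, -0.081, 0.997, -0.002]
contact_force: [-4.5, -6.1, 9.7]
grip_width: 0.216
finger_force: 49.6
turn [-0.0015 -0.0006  0.0004] shift [-0.022   0.0307 -0.0005]
4.675 [0.5693 0.1706 0.073 ] [ 0.18  0.27 -0.02  1.28 -0.    0.02]
```

```bash
python3 -m jog '[[0,0,0,-0.012,0.012,0,0],[0,0,0,-0.024,0.024,0,0],[0,0,0,-0.024,0.03,0,0],[0,0,0,-0.024,0.03,0,0]]'; python3 plan.py .5735 .1791 .0731 99.2
```

```text
clock: 5.18
eef_pos: [0.5738, 0.1772, 0.073]
ee_rot: [-0.001, -0.08, 0.997, -0.004]
contact_force: [-3.7, -10.2, 10.7]
grip_width: 0.214
finger_force: 49.9
turn [-0.0026 -0.0009 -0.    ] shift [-0.0001  0.0076 -0.0003]
5.175 [0.5738 0.1772 0.073 ] [ 0.19  0.28 -0.    1.29 -0.01  0.03]
```

```bash
python3 -m jog '[[0,0,0,-0.006,0.008,0,0],[0,0,0,-0.006,0.008,0,0],[0,0,0,-0.006,0.008,0,0]]'; python3 plan.py .5735 .1791 .0731 99.2;  python3 -m jog '[[0,0,0,-0.006,0.008,0,0],[0,0,0,-0.006,0.008,0,0],[0,0,0,-0.006,0.008,0,0]]'; python3 plan.py .5735 .1791 .0731 99.2
```

```text
clock: 5.55
eef_pos: [0.5739, 0.1774, 0.0731]
ee_rot: [-0.002, -0.08, 0.997, -0.006]
contact_force: [-7.7, -15.7, 13.3]
grip_width: 0.214
finger_force: 50.4
turn [-0.0038 -0.0019 -0.0004] shift [ 0.0004  0.007  -0.    ]
5.55 [0.5739 0.1774 0.0731] [ 0.19  0.29  0.    1.29 -0.01  0.03]
clock: 5.92
eef_pos: [0.5739, 0.1776, 0.0731]
ee_rot: [-0.004, -0.079, 0.997, -0.008]
contact_force: [-11.0, -19.2, 15.5]
grip_width: 0.211
finger_force: 51.1
turn [-0.005  -0.0029 -0.0007] shift [ 0.0006  0.0063 -0.    ]
5.925 [0.5739 0.1776 0.0731] [ 0.2   0.29  0.01  1.3  -0.02  0.04]
```

Motion stopped with forces on both axes: stops reached. Ease off, release, rise and look.

```bash
python3 -m jog '[[0,0,0,0.008,-0.012,0,0],[0,0,0,0.008,-0.012,0,0]]'; python3 -m jog '[[0,0,0,0,0,0,0.3],[0,0,0,0,0,0,0.6],[0,0,0,0,0,0,0.7],[0,0,0,0,0,-0.25,0.7],[0,0,0,0,0,-0.5,0.7],[0,0,0,0,-0.25,-0.5,0.9],[0,0,0,0,-0.5,-0.5,0.9],[0,0,0,0,-0.75,-0.5,0.9]]'; python3 plan.py .611 -.122 .2 99.2
cat > chk.py <<'E'
import sys; from h import *
t=env.camera("top");s=env.camera("side")
cv2.imwrite(f"pics/{sys.argv[1]}.png",np.hstack([cv2.resize(i,(400,400),interpolation=cv2.INTER_CUBIC) for i in (t[140:230,170:260],s[150:240,200:290])]))
cv2.imwrite("pics/rt.png",t);cv2.imwrite("pics/rs.png",s)
E
python3 chk.py reg
```

```text
clock: 6.18
eef_pos: [0.5739, 0.1773, 0.0731]
ee_rot: [-0.002, -0.08, 0.997, -0.005]
contact_force: [-6.4, -13.3, 12.2]
grip_width: 0.215
finger_force: 50.1
clock: 7.18
eef_pos: [0.6061, -0.0034, 0.1963]
ee_rot: [0.001, -0.082, 0.997, 0.0]
contact_force: [0.8, 0.6, -0.1]
grip_width: 0.9
finger_force: 0.0
turn [0.0002 0.0004 0.001 ] shift [ 0.058  -0.4713 -0.015 ]
7.175 [ 0.6061 -0.0034  0.1963] [-0.12  0.25  0.21  1.53  0.   -0.28]
```

View pics/reg.png

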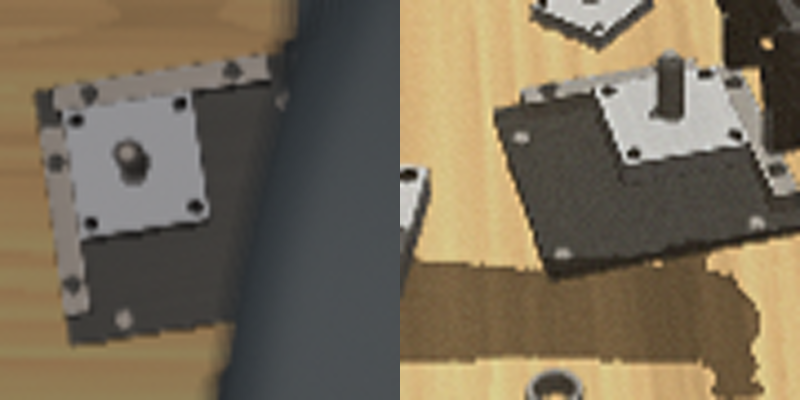

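The crop shows the flange flush against both bars, edges parallel (spindle tip at top (127,148), side (670,58) in the crops). Cross-check the tip by triangulation.

```bash
python3 - <<'E'
from h import *
a,u=ray("top",[(198.6,173.3)]);b,v=ray("side",[(260.75,163.05)]);u=u[0];v=v[0]
k=np.linalg.lstsq(np.c_[u,-v],b-a,rcond=None)[0];p,q=a+k[0]*u,b+k[1]*v
print(np.round((p+q)/2,4),"gap mm",np.round((p-q)*1e3,1), "top@.082",onz("top",[(198.6,173.3)],.082).round(4),"side",onz("side",[(260.75,163.05)],.082).round(4))
t=cv2.imread("pics/rt.png");hsv=cv2.cvtColor(t,cv2.COLOR_BGR2HSV)
# carrier flange holes dist / right & near edges
r=(hsv[...,2]>105)&(hsv[...,1]<70);print(r[160:198,180:222].astype(int).sum())
E
python3 plan.py .611 -.122 .03 99.2
```

```text
[0.5745 0.1778 0.0771] gap mm [0.6 0.  0.1] top@.082 [[0.5741 0.1773 0.082 ]] side [[0.5735 0.1713 0.082 ]]
983
turn [-0.0007  0.     -0.0018] shift [ 0.0521 -0.4506  0.6636]
7.275 [ 0.6064 -0.0083  0.1957] [-0.12  0.26  0.21  1.52 -0.   -0.28]
```

```bash
python3 -m jog '[[0,0,0,0.02,-0.15,0,0.9],[0,0,0,0.045,-0.35,0,0.9],[0,0,0,0.045,-0.45,0,0.9],[0,0,0,0.045,-0.45,0.2,0.9],[0,0,0,0.045,-0.45,0.4,0.9],[0,0,0,0.045,-0.45,0.54,0.9],[0,0,0,0.045,-0.45,0.54,0.9],[0,0,0,0.045,-0.45,0.54,0.9]]'; python3 plan.py .6097 -.1236 .028 99.2; python3 -c "
from cell import env;print(env.tips_ahead)"
```

```text
clock: 8.28
eef_pos: [0.6137, -0.1151, 0.0629]
ee_rot: [0.001, -0.081, 0.997, -0.0]
contact_force: [-0.4, -0.4, 1.0]
grip_width: 0.905
finger_force: 0.0
turn [-0.0001  0.0007  0.0006] shift [ 0.0215 -0.0309  0.1394]
8.275 [ 0.6137 -0.1151  0.0629] [-0.29  0.34  0.05  1.28  0.   -0.46]
0.025
```

```bash
python3 -m jog '[[0,0,0,0.0215,-0.031,0.04,0.9],[0,0,0,0.0215,-0.031,0.09,0.9],[0,0,0,0.0215,-0.031,0.13,0.9],[0,0,0,0.0215,-0.031,0.14,0.9],[0,0,0,0.0215,-0.031,0.14,0.9]]'; python3 plan.py .6097 -.1236 .028 99.2
python3 - <<'E'
from h import *
s=env.camera("side");p=proj("side",[.61,-.123,.02])[0].astype(int);print(p)
cv2.imwrite("pics/w.png",cv2.resize(s[p[1]-40:p[1]+40,p[0]-50:p[0]+50],(750,600),interpolation=cv2.INTER_CUBIC))
E
```

```text
clock: 8.9
eef_pos: [0.6082, -0.1239, 0.0258]
ee_rot: [-0.0, -0.081, 0.997, 0.0]
contact_force: [0.4, 0.1, 0.2]
grip_width: 0.9
finger_force: 0.0
turn [ 0.0002 -0.0002  0.0004] shift [-0.0063  0.0002 -0.0088]
8.9 [ 0.6082 -0.1239  0.0258] [-0.31  0.36  0.    1.21  0.   -0.47]
[285 246]
```

View pics/w.png

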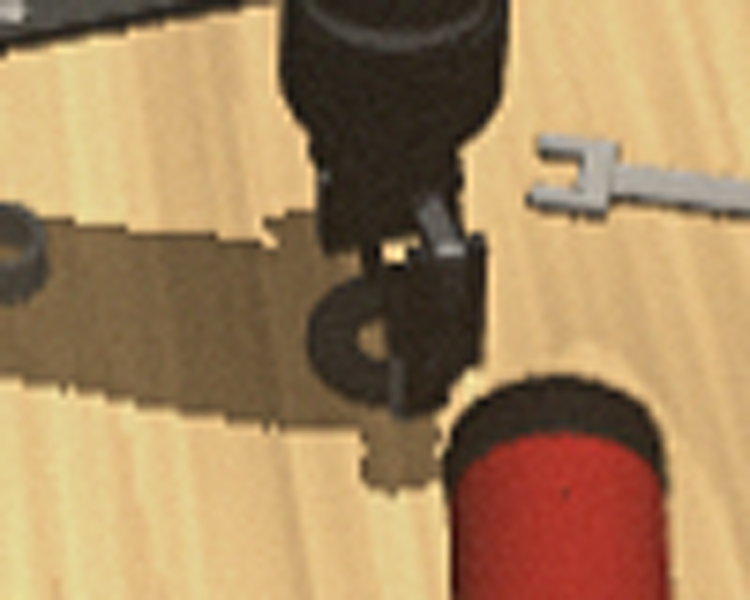

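Side view: open fingers straddle the washer (washer bore about (390,340), near fingertip bottom about (420,415)), tips near the bench. Raise 2–3 mm, centre and close.

```bash
python3 -m jog '[[0,0,0,-0.006,0,-0.01,0.9],[0,0,0,-0.006,0,-0.01,0.6],[0,0,0,-0.006,0,-0.01,0.4],[0,0,0,-0.006,0,-0.01,0.4],[0,0,0,-0.006,0,-0.01,0.4]]' 50; python3 -m jog '[[0,0,0,0,0,-0.1,0.4],[0,0,0,0,0,-0.25,0.4],[0,0,0,0,0,-0.25,0.4]]'; python3 plan.py .574 .1775 .16 99.2
```

```text
clock: 9.57
eef_pos: [0.6131, -0.1237, 0.0342]
ee_rot: [0.004, -0.081, 0.997, -0.0]
contact_force: [-2.2, 2.8, 13.2]
grip_width: 0.402
finger_force: 6.8
clock: 9.95
eef_pos: [0.6131, -0.1248, 0.0962]
ee_rot: [0.004, -0.081, 0.997, -0.002]
contact_force: [0.2, -0.4, 0.5]
grip_width: 0.4
finger_force: 0.0
turn [-0.0013  0.0026  0.0003] shift [-0.0425  1.2174 -0.26  ]
9.95 [ 0.6131 -0.1248  0.0962] [-0.31  0.32  0.09  1.33  0.   -0.47]
```

The fingers rode over the washer: open fingertips sit further back than I assumed. Clear the view and remeasure the washer.

```bash
python3 -m jog '[[0,0,0,0,0.2,-0.2,0.85],[0,0,0,0.1,0.4,-0.3,0.85],[0,0,0,0.2,0.6,-0.3,0.85],[0,0,0,0.2,0.6,-0.3,0.85]]'
python3 - <<'E'
import meas; from h import *
meas.R0={"washer":(np.array([.6097,-.1236,.01]),.01),"sleeve":(np.array([.4738,-.0693,.02]),.02),"bearing":(np.array([.4606,-.256,.014]),.014)}
meas.rings(env.camera("top"),env.camera("side"))
E
python3 plan.py .6097 -.1236 .06 99.2
```

```text
clock: 10.45
eef_pos: [0.5336, 0.0193, 0.1655]
ee_rot: [-0.001, -0.083, 0.997, 0.001]
contact_force: [0.3, 0.3, 0.2]
grip_width: 0.849
finger_force: 0.0
washer top centre [ 0.6102 -0.1231  0.01  ] diam mm 59.5
sleeve top centre [ 0.4738 -0.0693  0.02  ] diam mm 36.0
bearing top centre [ 0.4607 -0.256   0.014 ] diam mm 48.0
washer side centre [ 0.612  -0.1204  0.005 ] diam mm 60.2
sleeve side centre [ 0.4754 -0.0688  0.01  ] diam mm 49.0
bearing side centre [ 0.4615 -0.2546  0.007 ] diam mm 53.9
turn [-0.0001 -0.0002  0.0007] shift [-0.2    -0.6009  0.4221]
10.55 [0.5361 0.0166 0.1655] [-0.09  0.08 -0.05  1.44 -0.   -0.26]
```

```bash
python3 -m jog '[[0,0,0,-0.07,-0.2,0,0.85],[0,0,0,-0.14,-0.4,0.1,0.85],[0,0,0,-0.2,-0.6,0.3,0.85],[0,0,0,-0.2,-0.6,0.42,0.85],[0,0,0,-0.2,-0.6,0.42,0.85],[0,0,0,-0.2,-0.6,0.42,0.85]]'; python3 plan.py .610 -.123 .021 99.2
```

```text
clock: 11.3
eef_pos: [0.6105, -0.1244, 0.062]
ee_rot: [0.0, -0.08, 0.997, -0.0]
contact_force: [0.1, 0.1, 0.3]
grip_width: 0.851
finger_force: 0.0
turn [-0.0001  0.0002  0.0001] shift [0.001  0.0058 0.164 ]
11.3 [ 0.6105 -0.1244  0.062 ] [-0.31  0.34  0.05  1.28  0.   -0.47]
```

```bash
python3 -m jog '[[0,0,0,0.001,0.006,0.06,0.85],[0,0,0,0.001,0.006,0.12,0.85],[0,0,0,0.001,0.006,0.15,0.85],[0,0,0,0.001,0.006,0.164,0.85],[0,0,0,0.001,0.006,0.164,0.85]]'; python3 -m jog '[[0,0,0,0,0,0,0.75],[0,0,0,0,0,0,0.6],[0,0,0,0,0,0,0.4],[0,0,0,0,0,0,0.4]]' 50;  python3 plan.py .574 .1775 .16 99.2
```

```text
clock: 11.92
eef_pos: [0.6093, -0.1223, 0.02]
ee_rot: [-0.0, -0.081, 0.997, 0.0]
contact_force: [0.2, 0.6, -0.4]
grip_width: 0.85
finger_force: 0.0
clock: 12.42
eef_pos: [0.6104, -0.123, 0.022]
ee_rot: [0.001, -0.081, 0.997, -0.001]
contact_force: [-0.8, -0.5, 6.4]
grip_width: 0.676
finger_force: 52.9
turn [-0.0005  0.0006  0.0003] shift [-0.0506  1.2088 -0.554 ]
12.425 [ 0.6104 -0.123   0.022 ] [-0.31  0.37 -0.    1.2  -0.   -0.47]
```

```bash
python3 -m jog '[[0,0,0,0,0,-0.12,0.4],[0,0,0,0,0,-0.3,0.4],[0,0,0,-0.01,0.15,-0.5,0.4],[0,0,0,-0.02,0.35,-0.54,0.4],[0,0,0,-0.03,0.55,-0.54,0.4],[0,0,0,-0.04,0.75,-0.54,0.4],[0,0,0,-0.05,0.93,-0.54,0.4],[0,0,0,-0.05,0.93,-0.54,0.4]]'; python3 plan.py .574 .1775 .14 99.2
```

```text
clock: 13.42
eef_pos: [0.583, 0.1126, 0.154]
ee_rot: [-0.001, -0.083, 0.997, 0.001]
contact_force: [-0.5, -1.7, -3.8]
grip_width: 0.675
finger_force: 54.3
turn [ 0.0006 -0.0007  0.002 ] shift [-0.0078  0.262   0.0565]
13.425 [0.583  0.1126 0.154 ] [ 0.08  0.23  0.1   1.44  0.   -0.09]
```

```bash
python3 -m jog '[[0,0,0,-0.004,0.1,0,0.4],[0,0,0,-0.006,0.2,0.02,0.4],[0,0,0,-0.006,0.255,0.04,0.4],[0,0,0,-0.006,0.255,0.05,0.4],[0,0,0,-0.006,0.255,0.05,0.4],[0,0,0,-0.006,0.255,0.05,0.4]]'; python3 plan.py .574 .1775 .14 99.2
```

```text
clock: 14.18
eef_pos: [0.5759, 0.1713, 0.1429]
ee_rot: [0.0, -0.08, 0.997, -0.0]
contact_force: [0.3, 0.1, -2.0]
grip_width: 0.679
finger_force: 54.3
turn [-0.0001  0.0001 -0.0001] shift [0.0037 0.0258 0.0117]
14.175 [0.5759 0.1713 0.1429] [ 0.18  0.25  0.1   1.42 -0.    0.02]
```

```bash
python3 -m jog '[[0,0,0,0.004,0.025,0.01,0.4],[0,0,0,0.004,0.025,0.01,0.4],[0,0,0,0.004,0.025,0.01,0.4]]'; python3 plan.py .574 .1775 .14 99.2
python3 - <<'E'
from h import *
s=env.camera("side");p=proj("side",[.574,.1775,.1])[0].astype(int);print(p)
cv2.imwrite("pics/w2.png",cv2.resize(s[p[1]-40:p[1]+40,p[0]-50:p[0]+50],(750,600),interpolation=cv2.INTER_CUBIC))
E
```

```text
clock: 14.55
eef_pos: [0.5736, 0.1783, 0.1403]
ee_rot: [0.0, -0.081, 0.997, -0.0]
contact_force: [-0.0, -0.1, -2.3]
grip_width: 0.678
finger_force: 54.3
turn [-0.      0.      0.0004] shift [-0.0011 -0.0033  0.0014]
14.55 [0.5736 0.1783 0.1403] [ 0.19  0.25  0.09  1.41 -0.    0.03]
[260 157]
```

View pics/w2.png

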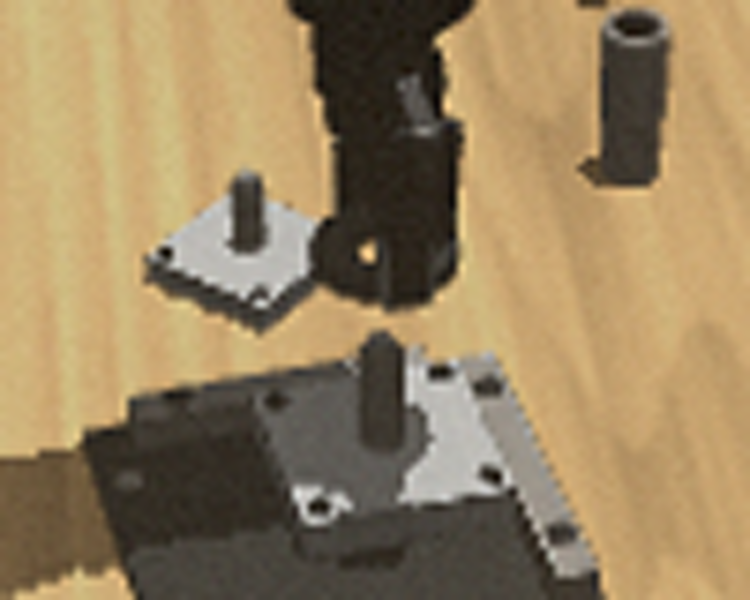

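Washer (312–460, centre ≈386) is level in the grip and over the spindle tip (≈382, 335). Lower slowly.

```bash
python3 -m jog '[[0,0,0,-0.001,-0.003,0.05,0.4],[0,0,0,-0.001,-0.003,0.1,0.4],[0,0,0,-0.001,-0.003,0.15,0.4],[0,0,0,-0.001,-0.003,0.2,0.4],[0,0,0,-0.001,-0.003,0.25,0.4],[0,0,0,-0.001,-0.003,0.3,0.4],[0,0,0,-0.001,-0.003,0.33,0.4],[0,0,0,-0.001,-0.003,0.33,0.4]]'; python3 plan.py .574 .1775 .052 99.2
```

```text
clock: 15.6
eef_pos: [0.5734, 0.1774, 0.0569]
ee_rot: [-0.001, -0.081, 0.997, -0.0]
contact_force: [0.7, -0.5, -1.4]
grip_width: 0.675
finger_force: 54.3
turn [-0.     -0.0005  0.0003] shift [-0.0026  0.      0.0194]
15.6 [0.5734 0.1774 0.0569] [ 0.19  0.29 -0.03  1.26 -0.    0.03]
```

```bash
python3 -m jog '[[0,0,0,0,0,0.01,0.4],[0,0,0,0,0,0.02,0.4],[0,0,0,0,0,0.025,0.4],[0,0,0,0,0,0.025,0.4]]'; python3 plan.py .574 .1775 .052 99.2
```

```text
clock: 16.1
eef_pos: [0.5743, 0.1776, 0.0521]
ee_rot: [0.0, -0.081, 0.997, 0.0]
contact_force: [-1.0, -0.4, 0.1]
grip_width: 0.679
finger_force: 54.5
turn [-0.      0.0002  0.0003] shift [ 0.0011 -0.0002  0.0003]
16.1 [0.5743 0.1776 0.0521] [ 0.19  0.29 -0.03  1.24 -0.    0.03]
```

```bash
python3 -m jog '[[0,0,0,0,0,0.006,0.4],[0,0,0,0,0,0.006,0.4]]';python3 -m jog '[[0,0,0,0,0,-0.002,0.72],[0,0,0,0,0,-0.004,0.78],[0,0,0,0,0,-0.004,0.82],[0,0,0,0,0,-0.004,0.82]]'; python3 -m jog '[[0,0,0,0,0,-0.1,0.82],[0,0,0,0,0,-0.3,0.82],[0,0,0,0,0,-0.4,0.7],[0,0,0,0.1,-0.25,-0.4,0.6],[0,0,0,0.2,-0.5,-0.4,0.6],[0,0,0,0.3,-0.75,-0.4,0.6],[0,0,0,0.4,-0.8,-0.4,0.6],[0,0,0,0.4,-0.8,-0.4,0.6]]'; python3 plan.py .4738 -.0693 .06 99.2; python3 chk.py wash
```

```text
clock: 16.35
eef_pos: [0.5743, 0.1776, 0.052]
ee_rot: [0.001, -0.081, 0.997, -0.0]
contact_force: [-3.1, 0.1, 5.9]
grip_width: 0.676
finger_force: 55.1
clock: 16.85
eef_pos: [0.574, 0.1775, 0.0509]
ee_rot: [-0.0, -0.081, 0.997, 0.0]
contact_force: [0.1, -0.5, -0.3]
grip_width: 0.818
finger_force: 0.0
clock: 17.85
eef_pos: [0.5061, -0.0379, 0.1509]
ee_rot: [-0.0, -0.079, 0.997, -0.0]
contact_force: [-0.5, 0.5, 0.0]
grip_width: 0.603
finger_force: 0.0
turn [ 0.     -0.0003 -0.001 ] shift [ 0.147  -0.1039  0.3638]
17.85 [ 0.5061 -0.0379  0.1509] [-0.21  0.01 -0.15  1.41 -0.   -0.36]
```

View pics/wash.png

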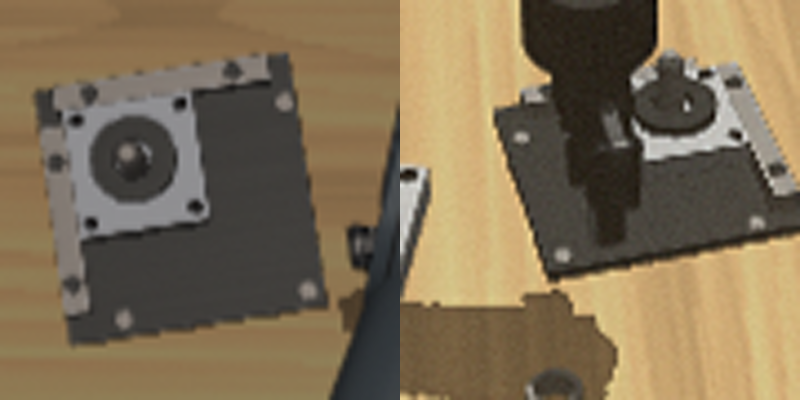

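Washer lies flat on the flange around the spindle, centred; carrier still flush. Next the sleeve.

```bash
python3 -m jog '[[0,0,0,0.07,-0.05,0.05,0.6],[0,0,0,0.147,-0.104,0.15,0.6],[0,0,0,0.147,-0.104,0.25,0.6],[0,0,0,0.147,-0.104,0.3,0.6],[0,0,0,0.147,-0.104,0.3,0.6],[0,0,0,0.147,-0.104,0.3,0.6]]'; python3 plan.py .4738 -.0693 .030 99.2
```

```text
clock: 18.7
eef_pos: [0.4765, -0.0673, 0.0771]
ee_rot: [0.001, -0.081, 0.997, -0.0]
contact_force: [0.4, -0.5, 0.6]
grip_width: 0.603
finger_force: 0.0
turn [-0.0002  0.0005  0.0006] shift [ 0.0123 -0.0062  0.1884]
18.7 [ 0.4765 -0.0673  0.0771] [-0.28 -0.03 -0.34  1.26  0.   -0.44]
```

```bash
python3 -m jog '[[0,0,0,0.012,-0.006,0,0.6],[0,0,0,0.012,-0.006,0.06,0.6],[0,0,0,0.012,-0.006,0.12,0.6],[0,0,0,0.012,-0.006,0.17,0.6],[0,0,0,0.012,-0.006,0.188,0.6],[0,0,0,0.012,-0.006,0.188,0.6]]'; python3 -m jog '[[0,0,0,0,0,0,0.5],[0,0,0,0,0,0,0.3],[0,0,0,0,0,0,0.2],[0,0,0,0,0,0,0.2]]' 40;  python3 plan.py .574 .1775 .16 99.2
```

```text
clock: 19.45
eef_pos: [0.4721, -0.0693, 0.0284]
ee_rot: [-0.001, -0.081, 0.997, 0.0]
contact_force: [0.7, 0.2, 0.5]
grip_width: 0.6
finger_force: 0.0
clock: 19.95
eef_pos: [0.4735, -0.0697, 0.03]
ee_rot: [0.001, -0.081, 0.997, -0.0]
contact_force: [0.6, 1.0, 3.7]
grip_width: 0.389
finger_force: 40.2
turn [-0.0003  0.0006  0.0003] shift [-0.5567  0.911  -0.52  ]
19.95 [ 0.4735 -0.0697  0.03  ] [-0.29  0.   -0.4   1.16 -0.   -0.45]
```

```bash
python3 -m jog '[[0,0,0,0,0,-0.15,0.2],[0,0,0,0,0,-0.35,0.2],[0,0,0,-0.05,0.1,-0.5,0.2],[0,0,0,-0.15,0.25,-0.52,0.2],[0,0,0,-0.25,0.42,-0.52,0.2],[0,0,0,-0.35,0.6,-0.52,0.2],[0,0,0,-0.42,0.7,-0.52,0.2],[0,0,0,-0.42,0.7,-0.52,0.2]]'; python3 -m jog '[[0,0,0,-0.06,0.1,0,0.2],[0,0,0,-0.13,0.2,0,0.2],[0,0,0,-0.13,0.2,0,0.2],[0,0,0,-0.13,0.2,0,0.2]]'; python3 plan.py .574 .1775 .16 99.2
```

```text
clock: 20.95
eef_pos: [0.548, 0.1221, 0.158]
ee_rot: [-0.001, -0.082, 0.997, 0.0]
contact_force: [-0.2, -1.2, -0.6]
grip_width: 0.392
finger_force: 40.1
clock: 21.45
eef_pos: [0.5716, 0.1736, 0.1585]
ee_rot: [-0.001, -0.08, 0.997, -0.0]
contact_force: [-0.8, 0.1, -0.2]
grip_width: 0.393
finger_force: 40.2
turn [-0.0002 -0.0005  0.0001] shift [-0.0121  0.0136 -0.0059]
21.45 [0.5716 0.1736 0.1585] [ 0.18  0.24  0.12  1.45 -0.    0.02]
```

```bash
python3 -m jog '[[0,0,0,-0.008,0.01,0,0.2],[0,0,0,-0.008,0.01,0,0.2],[0,0,0,-0.008,0.01,0,0.2]]'; python3 plan.py .574 .1775 .070 99.2; python3 - <<'E'
from h import *
s=env.camera("side");p=proj("side",[.574,.1775,.11])[0].astype(int);print(p)
cv2.imwrite("pics/s2.png",cv2.resize(s[p[1]-40:p[1]+40,p[0]-50:p[0]+50],(750,600),interpolation=cv2.INTER_CUBIC))
E
```

```text
clock: 21.82
eef_pos: [0.5737, 0.1771, 0.1592]
ee_rot: [0.0, -0.08, 0.997, -0.0]
contact_force: [0.6, -0.1, -0.9]
grip_width: 0.393
finger_force: 40.2
turn [-0.      0.      0.0001] shift [-0.0014  0.0014  0.3567]
21.825 [0.5737 0.1771 0.1592] [ 0.19  0.24  0.12  1.45 -0.    0.03]
[260 154]
```

View pics/s2.png

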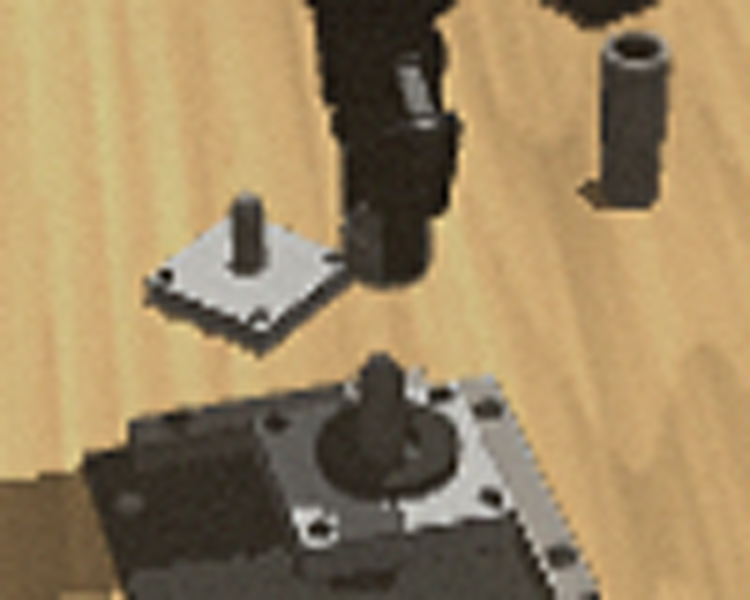

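Sleeve (343–430, centre ≈386) upright over the spindle tip (≈382, 358). Lower.

```bash
python3 -m jog '[[0,0,0,-0.001,0.001,0.05,0.2],[0,0,0,-0.001,0.001,0.1,0.2],[0,0,0,-0.001,0.001,0.15,0.2],[0,0,0,-0.001,0.001,0.2,0.2],[0,0,0,-0.001,0.001,0.25,0.2],[0,0,0,-0.001,0.001,0.3,0.2],[0,0,0,-0.001,0.001,0.335,0.2],[0,0,0,-0.001,0.001,0.335,0.2]]'; python3 -m jog '[[0,0,0,0,0,0.01,0.2],[0,0,0,0,0,0.02,0.2],[0,0,0,0,0,0.02,0.2]]'; python3 plan.py .574 .1775 .070 99.2
```

```text
clock: 22.88
eef_pos: [0.5732, 0.1776, 0.0742]
ee_rot: [-0.001, -0.081, 0.997, -0.0]
contact_force: [1.2, -0.8, -0.3]
grip_width: 0.394
finger_force: 40.2
clock: 23.25
eef_pos: [0.5741, 0.1778, 0.0703]
ee_rot: [0.0, -0.081, 0.997, 0.0]
contact_force: [-0.5, 0.4, -0.5]
grip_width: 0.394
finger_force: 40.2
turn [0.     0.0001 0.0003] shift [ 0.0004 -0.0011  0.0013]
23.25 [0.5741 0.1778 0.0703] [ 0.19  0.28 -0.01  1.28 -0.    0.03]
```

```bash
python3 -m jog '[[0,0,0,0,0,0.006,0.2],[0,0,0,0,0,0.006,0.2]]'; python3 -m jog '[[0,0,0,0,0,0.004,0.2],[0,0,0,0,0,0.004,0.2]]'; python3 plan.py .574 .1775 .070 99.2
```

```text
clock: 23.5
eef_pos: [0.5741, 0.1778, 0.07]
ee_rot: [0.0, -0.081, 0.997, 0.0]
contact_force: [-2.9, -0.3, 5.3]
grip_width: 0.391
finger_force: 40.7
clock: 23.75
eef_pos: [0.5741, 0.1778, 0.0699]
ee_rot: [0.001, -0.081, 0.997, 0.0]
contact_force: [-4.8, -1.8, 9.0]
grip_width: 0.39
finger_force: 41.2
turn [-0.      0.0003  0.0004] shift [ 0.0006 -0.0013 -0.0002]
23.75 [0.5741 0.1778 0.0699] [ 0.19  0.28 -0.01  1.28 -0.    0.03]
```

Home (contact at the expected height). Release, and head for the bearing.

```bash
python3 -m jog '[[0,0,0,0,0,-0.006,0.42],[0,0,0,0,0,-0.008,0.5],[0,0,0,0,0,-0.008,0.6],[0,0,0,0,0,-0.1,0.6],[0,0,0,0,0,-0.3,0.6],[0,0,0,0,-0.1,-0.4,0.7],[0,0,0,0.1,-0.35,-0.4,0.75],[0,0,0,0.2,-0.6,-0.4,0.75]]'; python3 -m jog '[[0,0,0,0.07,-0.25,0,0.75],[0,0,0,0.14,-0.5,0,0.75],[0,0,0,0.2,-0.75,0,0.75],[0,0,0,0.25,-0.98,0,0.75],[0,0,0,0.25,-0.98,0,0.75],[0,0,0,0.25,-0.98,0,0.75]]'; python3 plan.py .4606 -.256 .06 99.2; python3 chk.py slv
```

```text
clock: 24.75
eef_pos: [0.5512, 0.0299, 0.1683]
ee_rot: [0.001, -0.082, 0.997, -0.0]
contact_force: [0.7, -0.7, 0.5]
grip_width: 0.754
finger_force: 0.0
clock: 25.5
eef_pos: [0.5283, -0.2209, 0.1674]
ee_rot: [-0.0, -0.08, 0.997, 0.001]
contact_force: [0.7, 0.9, -0.4]
grip_width: 0.752
finger_force: 0.0
turn [ 0.0003 -0.0001 -0.0001] shift [ 0.2897 -0.0958  0.4296]
25.5 [ 0.5283 -0.2209  0.1674] [-0.51  0.17  0.06  1.46  0.   -0.67]
```

View pics/slv.png

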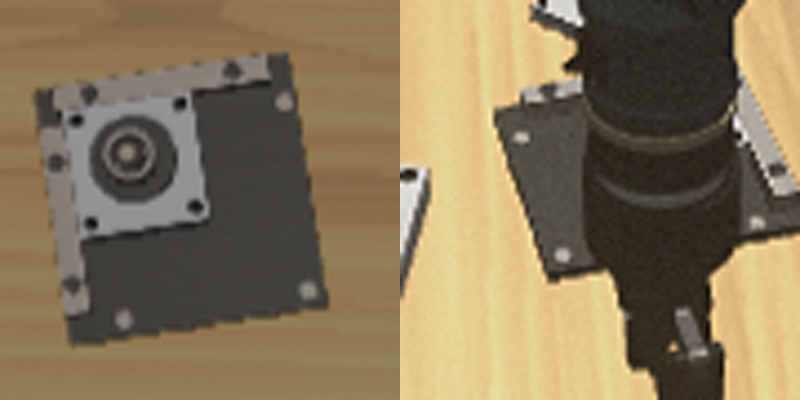

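Sleeve sits concentric on the washer, carrier flush. Bearing next.

```bash
python3 -m jog '[[0,0,0,0.15,-0.05,0.05,0.75],[0,0,0,0.29,-0.096,0.15,0.75],[0,0,0,0.29,-0.096,0.3,0.75],[0,0,0,0.29,-0.096,0.38,0.75],[0,0,0,0.29,-0.096,0.38,0.75],[0,0,0,0.29,-0.096,0.38,0.75]]'; python3 plan.py .4606 -.256 .024 99.2
```

```text
clock: 26.35
eef_pos: [0.4618, -0.2556, 0.0739]
ee_rot: [0.001, -0.082, 0.997, -0.001]
contact_force: [-0.2, 0.1, 0.6]
grip_width: 0.755
finger_force: 0.0
turn [-0.0004  0.0004  0.0009] shift [ 0.0053 -0.0007  0.1997]
26.35 [ 0.4618 -0.2556  0.0739] [-0.63  0.09 -0.22  1.26  0.   -0.8 ]
```

```bash
python3 -m jog '[[0,0,0,0.003,0,0.06,0.75],[0,0,0,0.003,0,0.13,0.75],[0,0,0,0.003,0,0.18,0.75],[0,0,0,0.003,0,0.196,0.75],[0,0,0,0.003,0,0.196,0.75],[0,0,0,0.003,0,0.196,0.75]]'; python3 -m jog '[[0,0,0,0,0,0,0.6],[0,0,0,0,0,0,0.4],[0,0,0,0,0,0,0.3],[0,0,0,0,0,0,0.3]]' 40;  python3 plan.py .574 .1775 .18 99.2
```

```text
clock: 27.1
eef_pos: [0.4605, -0.2566, 0.0243]
ee_rot: [0.0, -0.081, 0.997, -0.0]
contact_force: [-0.3, 0.6, 0.2]
grip_width: 0.748
finger_force: 0.0
clock: 27.6
eef_pos: [0.4608, -0.2569, 0.025]
ee_rot: [0.001, -0.081, 0.997, -0.001]
contact_force: [-0.6, 1.4, 6.2]
grip_width: 0.517
finger_force: 40.8
turn [-0.0006  0.0004  0.0003] shift [-0.727   1.6411 -0.6218]
27.6 [ 0.4608 -0.2569  0.025 ] [-0.64  0.13 -0.28  1.16 -0.   -0.8 ]
```

```bash
python3 -m jog '[[0,0,0,0,0,-0.15,0.3],[0,0,0,0,0,-0.35,0.3],[0,0,0,-0.05,0.1,-0.55,0.3],[0,0,0,-0.15,0.3,-0.62,0.3],[0,0,0,-0.25,0.5,-0.62,0.3],[0,0,0,-0.35,0.7,-0.62,0.3],[0,0,0,-0.43,0.88,-0.62,0.3],[0,0,0,-0.43,0.88,-0.62,0.3]]'; python3 -m jog '[[0,0,0,-0.07,0.2,0,0.3],[0,0,0,-0.15,0.4,0,0.3],[0,0,0,-0.22,0.58,0,0.3],[0,0,0,-0.29,0.74,0,0.3],[0,0,0,-0.29,0.74,0,0.3],[0,0,0,-0.29,0.74,0,0.3]]'; python3 plan.py .574 .1775 .165 99.2
```

```text
clock: 28.6
eef_pos: [0.5306, -0.0183, 0.1776]
ee_rot: [-0.001, -0.084, 0.997, 0.001]
contact_force: [-0.3, -0.5, -0.6]
grip_width: 0.519
finger_force: 41.5
clock: 29.35
eef_pos: [0.5722, 0.1714, 0.1779]
ee_rot: [-0.001, -0.08, 0.997, -0.001]
contact_force: [-0.3, 0.1, -0.9]
grip_width: 0.519
finger_force: 41.6
turn [-0.0003 -0.0007  0.0001] shift [-0.0111  0.023   0.0514]
29.35 [0.5722 0.1714 0.1779] [ 0.18  0.24  0.15  1.49 -0.    0.02]
```

```bash
python3 -m jog '[[0,0,0,-0.006,0.021,0.03,0.3],[0,0,0,-0.006,0.021,0.05,0.3],[0,0,0,-0.006,0.021,0.05,0.3],[0,0,0,-0.006,0.021,0.05,0.3]]'; python3 plan.py .574 .1775 .085 99.2
```

```text
clock: 29.85
eef_pos: [0.5732, 0.1775, 0.1663]
ee_rot: [-0.0, -0.08, 0.997, -0.0]
contact_force: [0.0, -0.7, -1.1]
grip_width: 0.518
finger_force: 41.6
turn [-0.     -0.      0.0002] shift [-0.0032 -0.0005  0.3252]
29.85 [0.5732 0.1775 0.1663] [ 0.19  0.24  0.14  1.46 -0.    0.03]
```

```bash
python3 -m jog '[[0,0,0,-0.001,0,0.05,0.3],[0,0,0,-0.001,0,0.1,0.3],[0,0,0,-0.001,0,0.15,0.3],[0,0,0,-0.001,0,0.2,0.3],[0,0,0,-0.001,0,0.25,0.3],[0,0,0,-0.001,0,0.29,0.3],[0,0,0,-0.001,0,0.305,0.3],[0,0,0,-0.001,0,0.305,0.3]]'; python3 -m jog '[[0,0,0,0,0,0.01,0.3],[0,0,0,0,0,0.02,0.3],[0,0,0,0,0,0.02,0.3]]'; python3 plan.py .574 .1775 .085 99.2
```

```text
clock: 30.85
eef_pos: [0.5734, 0.1779, 0.0898]
ee_rot: [-0.0, -0.081, 0.997, -0.0]
contact_force: [0.8, 0.1, -0.5]
grip_width: 0.516
finger_force: 41.6
clock: 31.22
eef_pos: [0.5737, 0.1779, 0.0852]
ee_rot: [0.0, -0.081, 0.997, 0.0]
contact_force: [0.6, -0.0, -2.0]
grip_width: 0.52
finger_force: 41.6
turn [0.     0.0001 0.0003] shift [-0.0011 -0.002   0.0008]
31.225 [0.5737 0.1779 0.0852] [0.19 0.27 0.01 1.31 0.   0.03]
```

```bash
python3 -m jog '[[0,0,0,0,0,0.006,0.3],[0,0,0,0,0,0.006,0.3]]'; python3 -m jog '[[0,0,0,0,0,0.004,0.3],[0,0,0,0,0,0.004,0.3]]'
```

```text
clock: 31.48
eef_pos: [0.5737, 0.1779, 0.085]
ee_rot: [0.0, -0.081, 0.997, -0.0]
contact_force: [-2.5, -0.7, 5.4]
grip_width: 0.527
finger_force: 42.1
clock: 31.72
eef_pos: [0.5738, 0.178, 0.085]
ee_rot: [0.001, -0.081, 0.997, -0.0]
contact_force: [-4.3, -1.9, 9.4]
grip_width: 0.518
finger_force: 42.5
```

```bash
cp pics/rt.png pics/rt_slv.png; python3 -m jog '[[0,0,0,0,0,-0.006,0.56],[0,0,0,0,0,-0.008,0.62],[0,0,0,0,0,-0.008,0.72],[0,0,0,0,0,-0.1,0.72],[0,0,0,0,0,-0.3,0.72],[0,0,0,0,-0.1,-0.4,0.7],[0,0,0,0.1,-0.35,-0.4,0.7],[0,0,0,0.2,-0.6,-0.4,0.7]]'; python3 -m jog '[[0,0,0,0.2,-0.25,0,0.7],[0,0,0,0.3,-0.5,0,0.7],[0,0,0,0.3,-0.75,0,0.7],[0,0,0,0.3,-0.75,0,0.7],[0,0,0,0.3,-0.75,0,0.7]]'
python3 - <<'E'
from h import *
t=env.camera("top");o=cv2.imread("pics/rt_slv.png")
R=(slice(155,200),slice(180,222))
d=cv2.absdiff(t,o).max(2);print("changed px bbox",cv2.boundingRect(((d>40)[R]).astype(np.uint8)))
m=np.zeros(d.shape,np.uint8);m[R]=((d>25)[R]);c=np.vstack([k for k in cv2.findContours(m,0,1)[0] if cv2.contourArea(k)>3])
b=cv2.minEnclosingCircle(c);w=onz("top",c.reshape(-1,2),.074)
print("change circle",b,"world",onz("top",[b[0]],.074).round(4),"diam",2e3*cv2.minEnclosingCircle(w[:,:2].astype(np.float32))[1])
for n,i in(("before",o),("after",t)):
    h=cv2.cvtColor(i,cv2.COLOR_BGR2HSV);g=np.zeros(d.shape,np.uint8);g[R]=((h[...,2]>105)&(h[...,1]<40))[R]
    k=max(cv2.findContours(g,0,1)[0],key=cv2.contourArea);print(n,cv2.minAreaRect(k))
s=env.camera("side");h=cv2.cvtColor(s,cv2.COLOR_BGR2HSV)
p=proj("side",[[.574,.1775,.082],[.574,.1775,.074],[.574,.1775,.04]]).round(1);print(p)
x,y=p[1].astype(int)
print(cv2.cvtColor(s,cv2.COLOR_BGR2GRAY)[y-8:y+26:1,x-12:x+13:2])
E
```

```text
clock: 32.72
eef_pos: [0.5506, 0.0301, 0.183]
ee_rot: [0.001, -0.082, 0.997, -0.0]
contact_force: [1.1, -0.3, -0.5]
grip_width: 0.696
finger_force: 0.0
clock: 33.35
eef_pos: [0.5064, -0.1669, 0.1821]
ee_rot: [-0.0, -0.079, 0.997, 0.0]
contact_force: [-0.2, 0.9, -0.9]
grip_width: 0.701
finger_force: 0.0
changed px bbox (11, 12, 15, 15)
change circle ((198.3552703857422, 174.7763214111328), 8.588187217712402) world [[0.5709 0.1788 0.074 ]] diam 51.47987604141235
before ((201.72494506835938, 176.666259765625), (40.10136795043945, 43.66154098510742), 81.46923065185547)
after ((201.72494506835938, 176.666259765625), (40.10136795043945, 43.66154098510742), 81.46923065185547)
[[260.7 161.8]
 [260.7 163.9]
 [260.8 172.7]]
[[ 45  43  44  42  40  59  67 184 182 194 192 192 198]
 [ 45  41  38  34  48  83  55 185 183 195 194 197 196]
 [ 35  36  44  48  82  60  37 181 177 199 195 194 196]
 [ 41  44  59  77  59  64  32 182 181 196 195 197 193]
 [ 61  72  69  62  58  44  30 170 175 196 193 196 186]
 [ 64  56  61  57  47  37  37  70 123 187 192 195 192]
 [ 60  65  61  42  30  34  37  61  61 115 193 
[... 794 characters left out ...]
41  37  35  44  38  76  75  64  31 205]
 [ 37  37  39  33  37  36  31  39  72  67  39 108 204]
 [ 39  35  35  34  32  35  39  33  55  37  54 206 204]
 [ 35  36  36  35  38  36  35  39  36  52 137 203 203]
 [ 39  36  37  32  40  37  37  33 103 133 205 201 204]
 [ 40  38  38  37  34  40  38  30 211 208 200 204 203]
 [ 38  33  34  38  37  36  36  27 203 204 205 199 187]
 [ 36  35  33  35  39  33  35  28 207 188 196 154  61]
 [ 36  42  36  39  36  37  35  46 177  78  57  71  64]
 [ 38  40  33  33  34  40  38  59  65  73  67  77  77]
 [ 38  31  30  37  37  39  34  79  76  74  73  75  73]
 [ 34  36  39  36  39  39  40  73  73  71  74  73  79]
 [ 33  33  35  36  36  33  62  68  72  78  63  72  73]]
```

The bearing is concentric on the spindle and seated at the expected height. The carrier outline is pixel-identical to before. Handing in.

```bash
python3 -c "
from cell import env;print(env.job_done())"
```

```text
the job is handed in; nothing more can be done
None
```

Job handed in at about 33 s: the carrier is flush against both stops, with washer, sleeve and bearing lowered home in order. The first washer grasp slipped over the top and was redone, the last bearing check was numeric only (picture limit reached), and no verdict came back.

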